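# Peel the top bonbon mould off a sticky stack and present it over the light panel

## Task

The top bonbon mould clings tightly in the nested stack: take it by its corner lug and peel it off by raising that corner a few centimetres first while the opposite corner still rests on the stack. Then carry the freed mould over to the white light panel and hold it there level, cavities up, centred over the panel and about 10 cm above it. Finish while still holding it there, put nothing down, and leave the bowl, the jar and the scraper alone.

Things in the scene. Friction and masses are not known exactly. Their poses are not given: they have to be found in the camera images.
- top_mould: Top mould of the stack, loose, about 0.12 kg: smoky grey-brown plate 160 (its x) x 110 (its y) mm with 11 square dark-floored cavities (26 mm) and, in place of the twelfth at its +x +y corner, an upright lug. Origin: centre of its plan, at the underside of its four corner feet; z up. Deck top 10 mm above the origin (62 mm above the table in the stack); cavities reach 6 mm below the origin.
- lug (a point): Middle of the lug, at (54, 34, 30) mm in the top mould's frame, 20 mm above its deck and 12 mm below the lug's top. The lug is an upright block 14 mm thick, 28 mm long, 32 mm tall; its length points at the mould's centre (32.2 degrees from the mould's x towards its y), so the fingers close across that direction.
- far_corner (a point): Corner of the top mould diagonally across from the lug, at (-80, -55, 0) mm in its frame: the corner to pivot on. Four soft rubber tabs on springs grip the long edges of the seated mould, 14 mm from its ends, with a drag of about 1 to 2 N each; an edge is free of a tab once raised about 9 mm. Raising the lug corner some 30 mm with this corner still down frees all but the nearest tab.
- stack: The rest of the stack, fixed to the table: three nested moulds like the top one on a low steel base, with four thin posts (up to 54 mm high, 69 mm either side of its x axis) that carry the black grip tabs (tops 65 mm above the table, 3 mm above the seated top mould's deck). Origin: centre of its footprint on the table, under the top mould's origin, same axes.
- panel_top (a point): Centre of the top face of the light panel: a flat white-faced plate with an aluminium rim, 240 x 180 x 10 mm, fixed to the table. The point is 10.5 mm above the table, z up.
- bowl: Bystander: small steel bowl, 110 mm across, 55 mm high; origin under its centre.
- jar: Bystander: amber glass jar with steel lid, 66 mm across, 90 mm high; origin under its centre.
- scraper: Bystander: spatula-like scraper lying on the table, its length along its x; origin at its middle underside.
- seat_corner (a point): Point fixed on the stack that coincides with far_corner while the top mould is seated, 52 mm above the table.
Not all that is in view belongs to the job. Leave any blue look-alike of the top_mould alone.

How it is judged:
By the outcome, as a careful person would: the job done as asked, in the order asked, and still so for the second after the job is handed in, while the arm keeps its last pose, push and grip.
It also fails if it takes over 48 s, if anything falls off the work surface, if the arm or the gripper's body presses on something with over 40 N, if the wrist force passes 120 N, or if a joint passes its speed limit or range.

## Robot

A 6-joint arm with a two-finger parallel gripper is mounted at the origin on the work surface. World frame = base frame: x ahead of the robot, y to its left, z up, the work surface at z = 0. Lengths are in m, angles in rad, forces in N, time in s.
With the tool pointing down it reaches from about 0.2 to 0.875 m from the base axis. Payload 3.4 kg.
Tool frame: the origin (TCP) lies midway between the tips of the shut fingers; the grasp point (between the pads) lies 19 mm behind it; z points along the fingers, x is the direction in which the jaws open and shut, and the axes are right-handed (so a half turn about z gives the same grasp; the last joint's range is limited). The gripper opens to 94 mm and grips with 3 to 60 N. Pads are 16 mm wide; open, the fingers measure 119 mm over their backs; the gripper's body (75 mm by 177 mm) begins 78 mm behind the grasp point.
Start: joints at [-1.285, 0.276, 1.505, -0, 1.361, -0.121], TCP at [0.228, -0.528, 0.205] pointing down, gripper open.
Joint ranges: [-2.89, 2.89], [-0.75, 2.08], [0.22, 2.7], [-1.18, 4.32], [0.11, 2.71], [-2.7, 2.7]. Speed limits (rad/s): [2.57, 2.57, 3.14, 3.14, 3.14, 3.14].

## Interface

Orientations are given as a unit quaternion [x, y, z, w].
In Python, from station import manip gives the robot as it stands.
- The arm moves only by the tool apply_moves, never from a script. Its argument "steps" is a list of rows, each an object with "travel": the shift along the tool's x, y, z in mm, a list of three; "turn": the turn, a rotation vector about the tool's x, y, z in rad, a list of three; "hand": the opening in per cent of the stroke, from 0 (shut) to 100 (fully open). In form: [{"travel": [x, y, z], "turn": [rx, ry, rz], "hand": hand}, ...]. A call has 1 to 12 rows; each row shifts and turns the commanded pose from where the row before left it, along the tool's axes as they then stand; what a row does not reach is not made up. A row lasts 1/8 s, in which the tool goes at most 62.5 mm and 10.7 degrees, less where a joint would pass 70% of its speed; a pose out of reach is approached as far as the arm can. A call is refused whole if a number of a shift passes 62.5 or a number of a turn 0.188, either way. A call with a gripper value outside its range is refused whole. The fingers move at their own pace and stop on an object; "newtons" is the grip in N (left out, the last holds). Time passes only in rows, so rows that do not move let the fingers close. It gives the time, the measured TCP pose, the force and the opening at its end, in the units of the state.
- manip.state(): the state, without advancing time (a new reading comes with each control period).
- manip.read_camera(name): name is "scene" or "top" or "wrist"; returns a dict with "color" (420x560x3 uint8, red, green, blue), "z_map" (420x560 float32, m along the optical axis (not along the pixel's ray), 0 where there is no reading), "camera_matrix" (3x3 intrinsics, pixels), "rvec" (rotation vector, rad) and "tvec" (3), from world to camera coordinates, as OpenCV has them. Camera axes: x right, y down, z forward; pixel columns grow to the right and rows downward; lengths in m; the calibration is good to about 2 mm. A picture is of the moment at which its call begins.
- manip.hand_in(): hands the job in, once; it reports no verdict.
The state is a dict: "time_s": time; "joint_pos": joint angles; "qvel": joint speeds; "joint_torque": joint torques, N m; "position": TCP position; "tcp_rot": TCP orientation; "wrist_force": force on the tool from outside, world axes, zero at the start; "ft_torque": the same for the moment, N m; "opening": opening from 0.0 (shut) to 1.0 (fully open).
Only numpy, scipy, OpenCV 4.12 (cv2) and the standard library are available. Lean on these libraries where they do the work, as an engineer would, in place of code of your own. Each camera call takes 0.05 s, during which the arm holds its last target. There are 200 camera calls.

## Working session

There is one attempt and no reset: what is moved stays moved. The work goes in short steps, Python scripts to look and compute and a tool call to move; the robot and the scene stay as the last step left them, time stands still between calls to the robot, and variables do not carry over. Pictures are saved under pics/ and viewed, about 8 in all and at most 12, crops included, and the job is handed in when it is done.

Besides the shell and the picture viewer there is one more tool, called after ">>>" by a JSON object that holds its "op" and its "data". apply_moves: Moves the arm, as the interface text tells. Its arguments: {"type":"object","properties":{"steps":{"type":"array","items":{"type":"object","properties":{"travel":{"type":"array","items":{"type":"number"}},"turn":{"type":"array","items":{"type":"number"}},"hand":{"type":"number"}}}},"newtons":{"type":"number"}},"required":["steps"]}

```bash
mkdir -p pics; cat > h.py <<'E'
import numpy as np,cv2
from scipy.spatial.transform import Rotation as R
from station import manip
def cam(n):
    c=manip.read_camera(n);c={k:np.array(v) for k,v in c.items()}
    return c
def cloud(c):
    z=c['z_map'];K=c['camera_matrix'];v,u=np.mgrid[:z.shape[0],:z.shape[1]]
    p=np.stack([(u-K[0,2])/K[0,0]*z,(v-K[1,2])/K[1,1]*z,z],-1)
    M=cv2.Rodrigues(c['rvec'].astype(float))[0]
    w=(p-c['tvec'].ravel())@M
    w[z==0]=np.nan
    return w
def proj(c,P):
    return cv2.projectPoints(np.array(P,float).reshape(-1,3),c['rvec'].astype(float),c['tvec'].astype(float),c['camera_matrix'].astype(float),None)[0].reshape(-1,2)
def save(n,im): cv2.imwrite('pics/'+n,im[...,::-1])
E
python3 - <<'E'
from h import *
s=manip.state();print(s)
for n in('scene','top'):
    c=cam(n);save(n+'1.png',c['color']);np.savez('/tmp/'+n,**c)
E
```

```text
{'time_s': 0.0, 'joint_pos': array([-1.28498112e+00,  2.76603572e-01,  1.50608249e+00, -3.47013630e-05,
        1.36068822e+00, -1.21006500e-01]), 'qvel': array([ 0.00142671,  0.00018734,  0.00121273, -0.00022835,  0.00217869,
        0.00031221]), 'joint_torque': array([-2.26438424e-03, -4.04595208e+01, -2.37232518e+01,  6.97651436e-02,
        3.45258170e-02, -1.49234152e-04]), 'position': array([ 0.22734767, -0.52755223,  0.20462003]), 'tcp_rot': array([ 8.35373571e-01, -5.49681911e-01, -6.90582237e-04, -5.62974204e-04]), 'wrist_force': array([-0.08448367,  0.15707874, -1.08244184]), 'ft_torque': array([-0.0518071 , -0.03138665, -0.01863605]), 'opening': 1.0010407645862212}
```

View pics/top1.png

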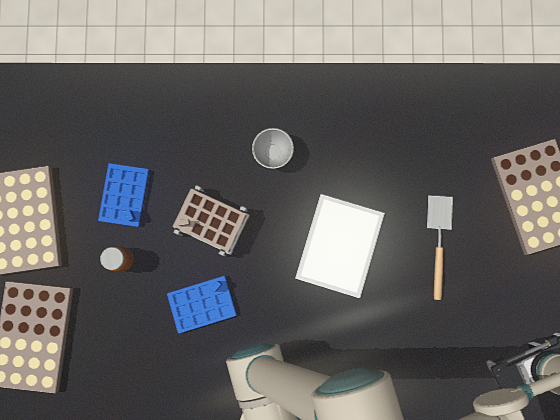

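View pics/scene1.png

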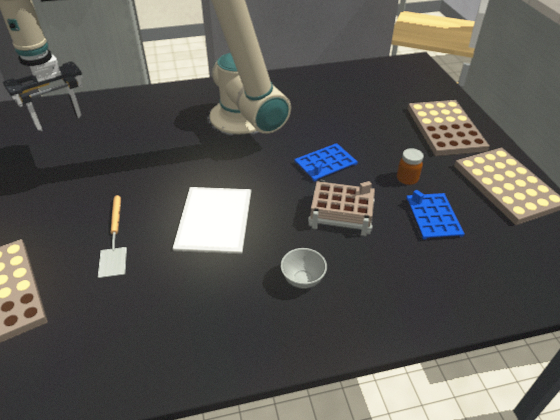

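Top view candidates: the grey-brown stacked mould at (211,220), blue look-alikes at (124,195) and (201,304), and bonbon trays at (28,220), (35,337) and (530,200). The stack at (211,220) fits the description. In the scene view it is at (342,203), with its lug near (365,188). Next I'll measure it and check a crop.

```bash
cat > m.py <<'E'
from h import *
T=dict(np.load('/tmp/top.npz'));S=dict(np.load('/tmp/scene.npz'))
wt=cloud(T);ws=cloud(S)
def rect(P): return cv2.minAreaRect(P[:,:2].astype(np.float32)*1000)
cx=wt[220,211];print('stack px',cx)
d=np.hypot(wt[...,0]-cx[0],wt[...,1]-cx[1])<.13
m=d&(wt[...,2]>.056)&(wt[...,2]<.064);print('deck',m.sum(),rect(wt[m]))
lu={}
for n,w in(('top',wt),('scene',ws)):
    q=(np.hypot(w[...,0]-cx[0],w[...,1]-cx[1])<.13)&(w[...,2]>.085)&(w[...,2]<.11)
    print(n,'lug',q.sum(),np.nanmean(w[q],0),rect(w[q]) if q.sum()>3 else '', np.argwhere(q).mean(0), np.nanmax(w[q][:,2]))
g=T['color'].min(-1)>225
g[:100]=0
n,l,st,ce=cv2.connectedComponentsWithStats(g.astype(np.uint8))
i=1+np.argmax(st[1:,4]);print('panel',st[i],rect(wt[l==i]),np.nanmean(wt[l==i],0))
a=cv2.resize(T['color'][170:270,160:260],(500,500),interpolation=2);b=cv2.resize(S['color'][165:245,300:380],(500,500)[::1],interpolation=2)
save('crop1.png',np.hstack([a,b])[:, :][::1]) if 0 else save('crop1.png',cv2.resize(np.hstack([a,b]),(800,400)))
E
python3 m.py
```

```text
stack px [0.54705056 0.18138152 0.05648599]
deck 1528 ((547.2421264648438, 187.08836364746094), (161.13540649414062, 136.73129272460938), 65.44924926757812)
top lug 67 [0.53821348 0.24973593 0.09311331] ((538.6298828125, 250.02552795410156), (13.947042465209961, 28.296823501586914), 7.093583106994629) [222.01492537 182.35820896] 0.10243687379319617
scene lug 63 [0.54109106 0.24760222 0.09166367] ((540.3903198242188, 248.78492736816406), (29.076940536499023, 17.90206527709961), 89.4260025024414) [184.44444444 365.06349206] 0.09771146819067769
panel [ 300  199   80   94 4758] ((484.79376220703125, -160.57830810546875), (159.8270263671875, 217.7783966064453), 73.3158950805664) [ 0.48376938 -0.16058362  0.01074927]
```

View pics/crop1.png

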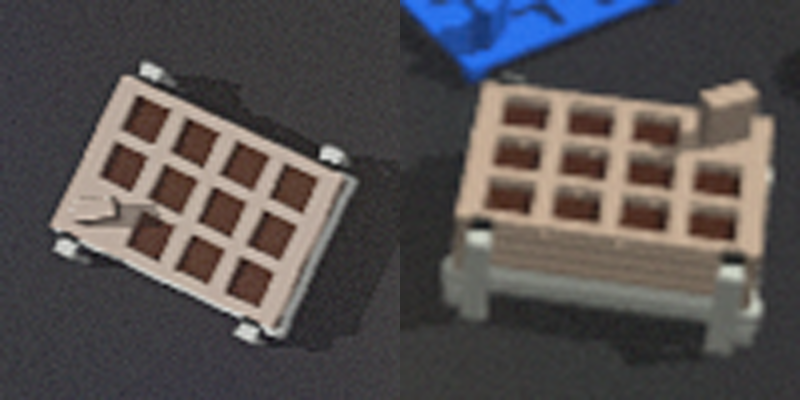

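The crop confirms the choice. The grey-brown mould has its lug at the lower-left corner, at top-image pixel (182,222), and its yaw is about 65.3°. The lug is at about (0.539, 0.2495) and the panel centre at about (0.485, -0.161). I'll rotate the tool first, then move over.

>>> {"op": "apply_moves", "data": {"steps": [{"travel": [0, 0, 0], "turn": [0, 0, -0.185], "hand": 43}, {"travel": [0, 0, 0], "turn": [0, 0, -0.185], "hand": 43}, {"travel": [0, 0, 0], "turn": [0, 0, -0.185], "hand": 43}, {"travel": [0, 0, 0], "turn": [0, 0, -0.185], "hand": 43}, {"travel": [0, 0, 0], "turn": [0, 0, -0.185], "hand": 43}, {"travel": [0, 0, 0], "turn": [0, 0, -0.185], "hand": 43}, {"travel": [0, 0, 0], "turn": [0, 0, -0.185], "hand": 43}], "newtons": 50}}

```text
time_s: 0.98
position: [0.2274, -0.5277, 0.205]
tcp_rot: [0.998, 0.068, -0.0, -0.001]
wrist_force: [0.5, 0.3, -0.1]
opening: 0.429
```

>>> {"op": "apply_moves", "data": {"steps": [{"travel": [25, -45, 0], "turn": [0, 0, 0], "hand": 43}, {"travel": [25, -45, 0], "turn": [0, 0, 0], "hand": 43}, {"travel": [25, -45, 0], "turn": [0, 0, 0], "hand": 43}, {"travel": [25, -45, 0], "turn": [0, 0, 0], "hand": 43}, {"travel": [25, -45, 0], "turn": [0, 0, 0], "hand": 43}, {"travel": [25, -45, 0], "turn": [0, 0, 0], "hand": 43}, {"travel": [25, -45, 0], "turn": [0, 0, 0], "hand": 43}, {"travel": [25, -45, 0], "turn": [0, 0, 0], "hand": 43}, {"travel": [25, -45, 0], "turn": [0, 0, 0], "hand": 43}, {"travel": [25, -45, 0], "turn": [0, 0, 0], "hand": 43}]}}

```text
time_s: 2.22
position: [0.4168, -0.0476, 0.2053]
tcp_rot: [0.998, 0.065, 0.0, 0.0]
wrist_force: [0.8, 0.5, -0.6]
opening: 0.431
```

>>> {"op": "apply_moves", "data": {"steps": [{"travel": [25, -45, 0], "turn": [0, 0, 0], "hand": 43}, {"travel": [25, -45, 0], "turn": [0, 0, 0], "hand": 43}, {"travel": [25, -45, 0], "turn": [0, 0, 0], "hand": 43}, {"travel": [25, -45, 0], "turn": [0, 0, 0], "hand": 43}, {"travel": [20, -35, 0], "turn": [0, 0, 0], "hand": 43}, {"travel": [0, 0, 0], "turn": [0, 0, 0], "hand": 43}, {"travel": [0, 0, 0], "turn": [0, 0, 0], "hand": 43}]}}

```text
time_s: 3.1
position: [0.5068, 0.179, 0.2049]
tcp_rot: [0.998, 0.066, -0.001, 0.001]
wrist_force: [-1.1, 0.3, 0.1]
opening: 0.429
```

```bash
cat > w.py <<'E'
from h import *
s=manip.state();c=cam('wrist');np.savez('/tmp/wrist',**c)
w=cloud(c);print(s['time_s'],s['position'],R.from_quat(s['tcp_rot']).as_matrix().round(4).tolist(),s['opening'],s['wrist_force'])
q=(np.hypot(w[...,0]-.539,w[...,1]-.25)<.04)&(w[...,2]>.085)&(w[...,2]<.1)
if q.sum()>5: print('lug',q.sum(),np.nanmean(w[q],0),np.nanmedian(w[q],0),cv2.minAreaRect(w[q][:,:2].astype(np.float32)*1000))
im=c['color'].copy()
for p in proj(c,[[.539,.2495,.094]]): cv2.circle(im,tuple(int(x) for x in p),4,(0,255,0),1)
save('wr1.png',im)
E
python3 w.py
```

```text
3.1 [0.50676616 0.17900157 0.2049037 ] [[0.9914, 0.1311, -0.0015], [0.131, -0.9914, -0.0011], [-0.0017, 0.0009, -1.0]] 0.4292286598463599 [-1.13658553  0.33600591  0.11526154]
lug 629 [0.53827333 0.249191   0.09429832] [0.53821496 0.24927709 0.0946167 ] ((538.8538208007812, 249.02334594726562), (14.20653247833252, 27.4296932220459), 7.588537693023682)
```

View pics/wr1.png

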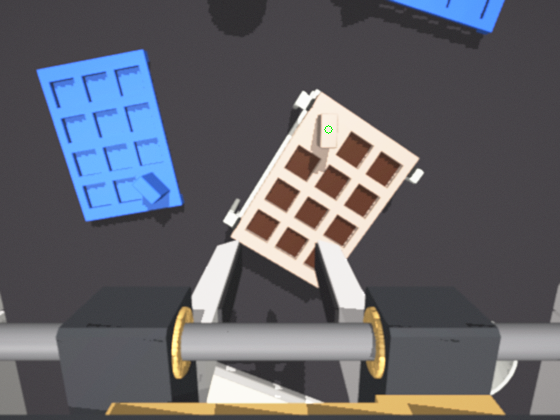

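The wrist view shows the lug at (329,130), right under the projected estimate, and a wrist measurement gives (0.5385, 0.2492). I'll move over it and descend to TCP z of about 0.067.

>>> {"op": "apply_moves", "data": {"steps": [{"travel": [20, -33, 0], "turn": [0, 0, 0], "hand": 43}, {"travel": [20.5, -32.5, 0], "turn": [0, 0, 0], "hand": 43}, {"travel": [0, 0, 30], "turn": [0, 0, 0], "hand": 43}, {"travel": [0, 0, 30], "turn": [0, 0, 0], "hand": 43}, {"travel": [0, 0, 20], "turn": [0, 0, 0], "hand": 43}, {"travel": [0, 0, 0], "turn": [0, 0, 0], "hand": 43}, {"travel": [0, 0, 0], "turn": [0, 0, 0], "hand": 43}]}}

```text
time_s: 4.03
position: [0.5397, 0.2491, 0.1265]
tcp_rot: [0.998, 0.065, 0.001, -0.0]
wrist_force: [0.5, -0.3, 0.1]
opening: 0.431
```

>>> {"op": "apply_moves", "data": {"steps": [{"travel": [-1, 0, 20], "turn": [0, 0, 0], "hand": 43}, {"travel": [0, 0, 20], "turn": [0, 0, 0], "hand": 43}, {"travel": [0, 0, 12], "turn": [0, 0, 0], "hand": 43}, {"travel": [0, 0, 7], "turn": [0, 0, 0], "hand": 43}, {"travel": [0, 0, 0], "turn": [0, 0, 0], "hand": 43}]}}

```text
time_s: 4.65
position: [0.5382, 0.2496, 0.0665]
tcp_rot: [0.998, 0.065, 0.0, 0.0]
wrist_force: [0.1, 0.5, -0.4]
opening: 0.429
```

```bash
python3 - <<'E'
from h import *
s=manip.state();print(s['position'],s['wrist_force'])
c=cam('wrist');a=c['color'];b=cam('scene')['color'][120:225,295:435]
save('pre.png',np.hstack([cv2.resize(a,(400,300)),cv2.resize(b,(400,300))]))
E
```

```text
[0.53822794 0.24956481 0.06654331] [ 0.115046    0.47643399 -0.43339978]
```

View pics/pre.png

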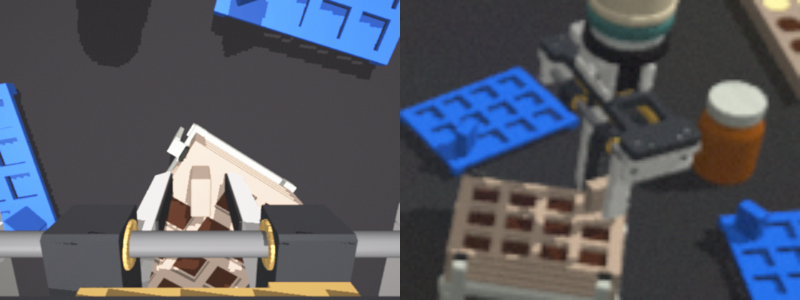

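The fingers straddle the lug centrally and nothing else is near the jaws. Now I'll close them.

>>> {"op": "apply_moves", "data": {"steps": [{"travel": [0, 0, 0], "turn": [0, 0, 0], "hand": 0}, {"travel": [0, 0, 0], "turn": [0, 0, 0], "hand": 0}, {"travel": [0, 0, 0], "turn": [0, 0, 0], "hand": 0}, {"travel": [0, 0, 0], "turn": [0, 0, 0], "hand": 0}, {"travel": [0, 0, 0], "turn": [0, 0, 0], "hand": 0}, {"travel": [0, 0, 0], "turn": [0, 0, 0], "hand": 0}], "newtons": 50}}

```text
time_s: 5.5
position: [0.5389, 0.2499, 0.0667]
tcp_rot: [0.998, 0.065, 0.001, -0.0]
wrist_force: [3.0, 1.3, 0.4]
opening: 0.146
```

```bash
cat > peel.py <<'E'
from h import *
s=manip.state();p=s['position'];M=R.from_quat(s['tcp_rot']);print(p,s['opening'],s['wrist_force'])
yaw=np.deg2rad(65.3);Rz=np.array([[np.cos(yaw),-np.sin(yaw)],[np.sin(yaw),np.cos(yaw)]])
o=np.array([.5385,.2492])-Rz@[.054,.034]
far=np.r_[o+Rz@[-.08,-.055],.052]
print('origin',o,'far',far,'lever in tool',(M.inv().apply(p-far)*1000).round(1))
# rigid rotation about tool x axis through far: sign chosen so the lug rises
v=M.inv().apply(p-far)*1000
for sg in(1,-1):
    rot=R.from_rotvec([sg*.02,0,0]);print(sg,'first-step shift tool',(rot.apply(v)-v).round(2))
    # subsequent rows: in tool frame constant v so shift before turning = rot.apply(v)-v in tool frame each row
E
python3 peel.py
```

```text
[0.53892425 0.24993114 0.06670813] 0.14563831926069706 [2.95494468 1.31411884 0.38645306]
origin [0.54682446 0.18593308] far [0.56336304 0.09026973 0.052     ] lever in tool [  -3.3 -161.5  -14.7]
1 first-step shift tool [ 0.    0.33 -3.23]
-1 first-step shift tool [ 0.   -0.26  3.23]
```

The grip is on: opening 0.146 is about 14 mm. To peel, I'll pivot rigidly about the far corner with a slight downward bias there.

>>> {"op": "apply_moves", "data": {"steps": [{"travel": [0, 0.3, -3.25], "turn": [0.021, 0, 0], "hand": 0}, {"travel": [0, 0.3, -3.25], "turn": [0.021, 0, 0], "hand": 0}, {"travel": [0, 0.3, -3.25], "turn": [0.021, 0, 0], "hand": 0}, {"travel": [0, 0.3, -3.25], "turn": [0.021, 0, 0], "hand": 0}, {"travel": [0, 0, 0], "turn": [0, 0, 0], "hand": 0}]}}

```text
time_s: 6.12
position: [0.5381, 0.2475, 0.0798]
tcp_rot: [0.997, 0.065, -0.003, -0.042]
wrist_force: [1.7, 1.6, 0.3]
opening: 0.143
```

>>> {"op": "apply_moves", "data": {"steps": [{"travel": [0, 0.3, -3.25], "turn": [0.021, 0, 0], "hand": 0}, {"travel": [0, 0.3, -3.25], "turn": [0.021, 0, 0], "hand": 0}, {"travel": [0, 0.3, -3.25], "turn": [0.021, 0, 0], "hand": 0}, {"travel": [0, 0.3, -3.25], "turn": [0.021, 0, 0], "hand": 0}, {"travel": [0, 0.3, -3.25], "turn": [0.021, 0, 0], "hand": 0}, {"travel": [0, 0.3, -3.25], "turn": [0.021, 0, 0], "hand": 0}, {"travel": [0, 0.3, -3.25], "turn": [0.021, 0, 0], "hand": 0}, {"travel": [0, 0, 0], "turn": [0, 0, 0], "hand": 0}, {"travel": [0, 0, 0], "turn": [0, 0, 0], "hand": 0}]}}

```text
time_s: 7.25
position: [0.5388, 0.2425, 0.1015]
tcp_rot: [0.991, 0.065, -0.008, -0.115]
wrist_force: [-1.0, -2.1, 2.4]
opening: 0.143
```

```bash
python3 - <<'E'
from h import *
s=manip.state();print(s['position'],s['wrist_force'],s['ft_torque'],s['opening'],R.from_quat(s['tcp_rot']).as_rotvec())
t=cam('top');b=cam('scene')
w=cloud(b);far=np.array([.5634,.0903,.062]);q=np.hypot(w[...,0]-far[0],w[...,1]-far[1])<.015
print('z near far corner',np.nanpercentile(w[q][:,2],[50,80,95]))
save('peel.png',np.hstack([cv2.resize(t['color'][170:270,160:260],(400,400),interpolation=2),cv2.resize(b['color'][145:245,300:400],(400,400),interpolation=2)]))
E
```

```text
[0.53884241 0.24250208 0.10150462] [-0.97650818 -2.14223239  2.36140817] [-0.72860443 -0.06715856  0.00949072] 0.14338738025352524 [-2.90512578 -0.19054713  0.02255641]
z near far corner [0.47111079 0.50278713 0.51101475]
```

View pics/peel.png

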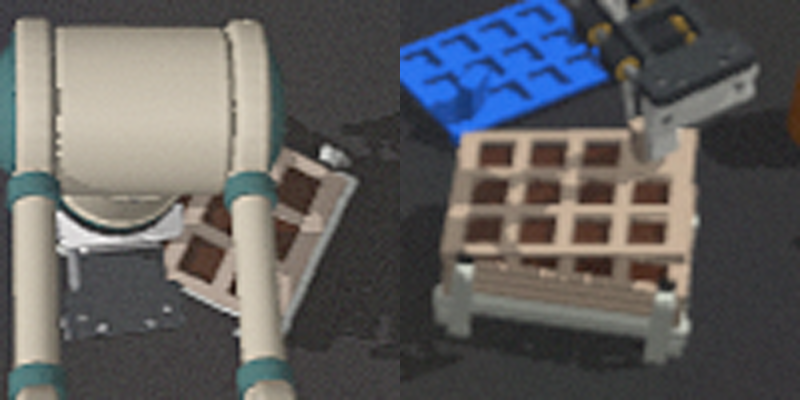

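The peel shows as intended: the mould is tilted, its right and back sides are raised, and the front-left (far) corner at crop pixel (445,258) is still low by its tab. I'll check that with a plane fit.

```bash
cat > plane.py <<'E'
from h import *
import sys
def fit(names,pos,M0=None):
    """grey-brown deck points near the tool -> plane (RANSAC)"""
    P=[]
    for n in names:
        c=cam(n);w=cloud(c);C=c['color'].astype(int)
        ok=np.isfinite(w[...,2])&(np.hypot(w[...,0]-pos[0],w[...,1]-pos[1])<.2)&(w[...,2]>.045)&(w[...,2]<pos[2]+.03)
        ok&=(C[...,0]>C[...,2]+8)&(C[...,0]>110)
        P.append(w[ok])
    P=np.vstack(P);r=np.random.default_rng(0);best=None
    for _ in range(400):
        a=P[r.choice(len(P),3,0)];n=np.cross(a[1]-a[0],a[2]-a[0]);l=np.linalg.norm(n)
        if l<1e-5: continue
        n/=l;n*=np.sign(n[2])
        if n[2]<.85: continue
        i=abs((P-a[0])@n)<.002
        if best is None or i.sum()>best.sum(): best=i
    Q=P[best];m=Q.mean(0);n=np.linalg.svd(Q-m)[2][2];n*=np.sign(n[2])
    return m,n,Q,len(P)
if __name__=='__main__':
    s=manip.state()
    m,n,Q,N=fit(sys.argv[1:],s['position'])
    print(len(Q),N,'n',n,'tilt deg',np.degrees(np.arccos(n[2])))
    far=np.array([.5634,.0903]);z=lambda p:m[2]-((p-m[:2])@n[:2])/n[2]
    print('deck z at far corner',z(far),'at lug corner',z(np.array([.530,.282])))
    print('tool z',R.from_quat(s['tcp_rot']).apply([0,0,1]))
E
python3 plane.py scene
```

```text
720 1489 n [ 0.03331086 -0.22651554  0.97343777] tilt deg 13.235364521640697
deck z at far corner 0.06065344056654097 at lug corner 0.10640429640154432
tool z [-0.03029044  0.22633187 -0.97357916]
```

The far corner's deck is at 0.061 (0.062 when seated), so it is still down. The lug corner is raised about 44 mm and the mould's tilt matches the tool's. Next I'll lift straight up and then level.

>>> {"op": "apply_moves", "data": {"steps": [{"travel": [0, -0.7, -2.9], "turn": [0, 0, 0], "hand": 0}, {"travel": [0, -0.7, -2.9], "turn": [0, 0, 0], "hand": 0}, {"travel": [0, -1.15, -4.85], "turn": [0, 0, 0], "hand": 0}, {"travel": [0, -1.15, -4.85], "turn": [0, 0, 0], "hand": 0}, {"travel": [0, -2.3, -9.7], "turn": [0, 0, 0], "hand": 0}, {"travel": [0, -2.3, -9.7], "turn": [0, 0, 0], "hand": 0}, {"travel": [0, -3.5, -14.6], "turn": [0, 0, 0], "hand": 0}, {"travel": [0, -3.5, -14.6], "turn": [0, 0, 0], "hand": 0}, {"travel": [0, -3.5, -14.6], "turn": [0, 0, 0], "hand": 0}, {"travel": [0, -3.5, -14.6], "turn": [0, 0, 0], "hand": 0}, {"travel": [0, -2.3, -9.7], "turn": [0, 0, 0], "hand": 0}, {"travel": [0, 0, 0], "turn": [0, 0, 0], "hand": 0}]}}

```text
time_s: 8.9
position: [0.5395, 0.2431, 0.2084]
tcp_rot: [0.991, 0.065, -0.007, -0.115]
wrist_force: [-0.1, 0.1, -2.2]
opening: 0.144
```

>>> {"op": "apply_moves", "data": {"steps": [{"travel": [0, 0, 0], "turn": [-0.046, 0, 0], "hand": 0}, {"travel": [0, 0, 0], "turn": [-0.046, 0, 0], "hand": 0}, {"travel": [0, 0, 0], "turn": [-0.046, 0, 0], "hand": 0}, {"travel": [0, 0, 0], "turn": [-0.046, 0, 0], "hand": 0}, {"travel": [0, 0, 0], "turn": [-0.046, 0, 0], "hand": 0}, {"travel": [0, 0, 0], "turn": [0, 0, 0], "hand": 0}, {"travel": [0, 0, 0], "turn": [0, 0, 0], "hand": 0}]}}

```text
time_s: 9.78
position: [0.5387, 0.2429, 0.2069]
tcp_rot: [0.998, 0.065, -0.001, -0.001]
wrist_force: [-0.4, -0.6, -1.7]
opening: 0.145
```

```bash
python3 plane.py scene; python3 - <<'E'
from h import *
s=manip.state();print(s['position'],s['opening'],s['wrist_force'],R.from_quat(s['tcp_rot']).as_matrix().round(4).tolist())
save('lift.png',cam('scene')['color'][60:270,240:520].repeat(2,0).repeat(2,1))
E
```

```text
691 2139 n [-0.007738    0.0064029   0.99994956] tilt deg 0.5754650811768176
deck z at far corner 0.20256921192909128 at lug corner 0.20108325184672343
tool z [-0.00123452  0.001122   -0.99999861]
[0.53875343 0.2427066  0.2070867 ] 0.14443275257714108 [-0.71019685  0.10694843 -1.99576481] [[0.9915, 0.1302, -0.001], [0.1302, -0.9915, 0.0011], [-0.0008, -0.0012, -1.0]]
```

View pics/lift.png

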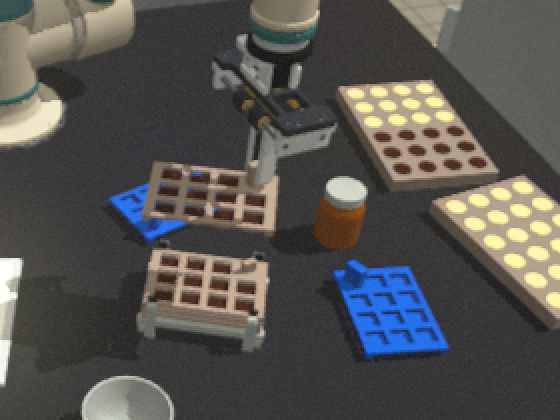

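The mould is free and level to within 0.6°, with the lug still gripped. Next I'll turn it to align with the panel, carry it across, and measure before the final descent.

>>> {"op": "apply_moves", "data": {"steps": [{"travel": [0, 0, 0], "turn": [0, 0, 0.06], "hand": 0}, {"travel": [0, 0, 0], "turn": [0, 0, 0.13], "hand": 0}, {"travel": [0, 0, 0], "turn": [0, 0, 0.13], "hand": 0}, {"travel": [0, 0, 0], "turn": [0, 0, 0.13], "hand": 0}, {"travel": [0, 0, 0], "turn": [0, 0, 0.13], "hand": 0}, {"travel": [0, 0, 0], "turn": [0, 0, 0.13], "hand": 0}, {"travel": [0, 0, 0], "turn": [0, 0, 0.13], "hand": 0}, {"travel": [0, 0, 0], "turn": [0, 0, 0.13], "hand": 0}, {"travel": [0, 0, 0], "turn": [0, 0, 0.13], "hand": 0}, {"travel": [0, 0, 0], "turn": [0, 0, 0.13], "hand": 0}, {"travel": [0, 0, 0], "turn": [0, 0, 0.13], "hand": 0}, {"travel": [0, 0, 0], "turn": [0, 0, 0.07], "hand": 0}]}}

```text
time_s: 11.38
position: [0.5391, 0.2425, 0.2075]
tcp_rot: [0.795, -0.606, -0.0, -0.0]
wrist_force: [0.4, 0.2, -1.4]
opening: 0.144
```

>>> {"op": "apply_moves", "data": {"steps": [{"travel": [15, 4, 0], "turn": [0, 0, 0], "hand": 0}, {"travel": [30, 7.5, 0], "turn": [0, 0, 0], "hand": 0}, {"travel": [40, 10, 0], "turn": [0, 0, 0], "hand": 0}, {"travel": [40, 10, 0], "turn": [0, 0, 0], "hand": 0}, {"travel": [40, 10, 0], "turn": [0, 0, 0], "hand": 0}, {"travel": [40, 10, 0], "turn": [0, 0, 0], "hand": 0}, {"travel": [40, 10, 0], "turn": [0, 0, 0], "hand": 0}, {"travel": [40, 10, 0], "turn": [0, 0, 0], "hand": 0}, {"travel": [40, 10, 0], "turn": [0, 0, 0], "hand": 0}, {"travel": [30, 7.5, 0], "turn": [0, 0, 0], "hand": 0}, {"travel": [15, 4, 0], "turn": [0, 0, 0], "hand": 0}, {"travel": [0, 0, 0], "turn": [0, 0, 0], "hand": 0}]}}

```text
time_s: 12.88
position: [0.5483, -0.1393, 0.207]
tcp_rot: [0.796, -0.605, -0.001, -0.0]
wrist_force: [0.2, -0.2, -1.7]
opening: 0.144
```

>>> {"op": "apply_moves", "data": {"steps": [{"travel": [5, 2, 10], "turn": [0, 0, 0], "hand": 0}, {"travel": [0, 0, 20], "turn": [0, 0, 0], "hand": 0}, {"travel": [0, 0, 20], "turn": [0, 0, 0], "hand": 0}, {"travel": [0, 0, 20], "turn": [0, 0, 0], "hand": 0}, {"travel": [0, 0, 10], "turn": [0, 0, 0], "hand": 0}, {"travel": [0, 0, 0], "turn": [0, 0, 0], "hand": 0}, {"travel": [0, 0, 0], "turn": [0, 0, 0], "hand": 0}, {"travel": [0, 0, 0], "turn": [0, 0, 0], "hand": 0}]}}

```text
time_s: 13.88
position: [0.5487, -0.1438, 0.1279]
tcp_rot: [0.796, -0.605, 0.0, -0.001]
wrist_force: [0.7, -0.9, -1.6]
opening: 0.142
```

```bash
cat > fin.py <<'E'
from plane import *
s=manip.state();p=s['position'];M=R.from_quat(s['tcp_rot'])
o=p+M.apply([-.0005,.0645,.0147]);print(p,'tool z',M.apply([0,0,1]).round(4),'mould origin by kinematics',o,s['opening'],s['wrist_force'],s['qvel'].max())
e=np.array([.4845,-.1608,.1105])-o;print('err in tool mm',(M.inv().apply(e)*1000).round(1))
for n in('scene','top'):
    m,nn,Q,N=fit([n],p);print(n,len(Q),'deck mean',m,'tilt',np.degrees(np.arccos(nn[2])),nn)
    print(' rect',cv2.minAreaRect((Q[:,:2]*1000).astype(np.float32)))
c=cam('scene');t=cam('top')
for k in(c,t):
    k['i']=k['color'].copy()
    x=M.apply([0,-1,0]); a=np.arctan2(x[1],x[0])-np.deg2rad(32.2)
    B=np.array([[np.cos(a),-np.sin(a)],[np.sin(a),np.cos(a)]])
    P=[np.r_[o[:2]+B@q,o[2]+.01] for q in([.08,.055],[-.08,.055],[-.08,-.055],[.08,-.055])]
    cv2.polylines(k['i'],[proj(k,P).round().astype(np.int32)],True,(0,255,0),1)
print('yaw',np.degrees(a))
save('fin.png',np.hstack([cv2.resize(t['i'][150:350,240:440],(400,400)),cv2.resize(c['i'][110:290,130:310],(400,400))]))
E
python3 fin.py
```

```text
[ 0.54865565 -0.14381419  0.12792845] tool z [ 1.4e-03  3.0e-04 -1.0e+00] mould origin by kinematics [ 0.4864117  -0.16065115  0.11313664] 0.1420172300736362 [ 0.74886589 -0.9253888  -1.55392339] 0.0029738627954680845
err in tool mm [-0.4  1.9  2.6]
scene 457 deck mean [ 0.51673889 -0.17055605  0.12296277] tilt 0.46167307157054266 [-0.00200491  0.00780421  0.99996754]
 rect ((489.0973815917969, -162.45648193359375), (109.77006530761719, 157.8713836669922), 73.56306457519531)
top 534 deck mean [ 0.46533089 -0.15226182  0.12344219] tilt 0.7918456936090086 [-0.00321058 -0.01344177  0.9999045 ]
 rect ((475.6961669921875, -155.282470703125), (106.57142639160156, 138.36688232421875), 73.20891571044922)
yaw -16.62066601447102
```

View pics/fin.png

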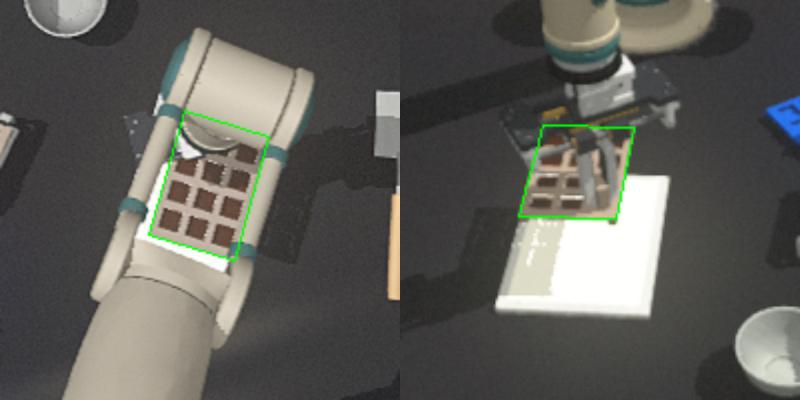

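The predicted outline (green) lies on the real mould in both views, and the mould is level and aligned over the panel. I'll make one small correction of 2 mm forward and 2.5 mm down, then settle.

>>> {"op": "apply_moves", "data": {"steps": [{"travel": [0, 2, 2.5], "turn": [0, 0, 0], "hand": 0}, {"travel": [0, 0, 0], "turn": [0, 0, 0], "hand": 0}, {"travel": [0, 0, 0], "turn": [0, 0, 0], "hand": 0}, {"travel": [0, 0, 0], "turn": [0, 0, 0], "hand": 0}, {"travel": [0, 0, 0], "turn": [0, 0, 0], "hand": 0}]}}

```text
time_s: 14.7
position: [0.5462, -0.1442, 0.1246]
tcp_rot: [0.796, -0.605, -0.0, -0.0]
wrist_force: [0.1, -0.2, -1.0]
opening: 0.145
```

```bash
python3 fin.py && python3 -c "
from station import manip
print(manip.hand_in())"
```

```text
[ 0.54623005 -0.14419692  0.12463572] tool z [ 0.e+00  9.e-04 -1.e+00] mould origin by kinematics [ 0.48396332 -0.16101636  0.10992004] 0.14536737811257003 [ 0.10416196 -0.15022376 -1.03814843] 0.0010688177401401034
err in tool mm [-0.1 -0.6 -0.6]
scene 476 deck mean [ 0.51528708 -0.17154134  0.11967666] tilt 0.44592233807495973 [-0.00185436 -0.00755859  0.99996971]
 rect ((486.0567626953125, -162.990478515625), (110.32209014892578, 160.64068603515625), 73.2703857421875)
top 504 deck mean [ 0.46330735 -0.15231914  0.11978295] tilt 1.2277290694961756 [-0.02140056 -0.00104934  0.99977043]
 rect ((473.1199035644531, -156.066650390625), (107.71418762207031, 137.88174438476562), 73.57756805419922)
yaw -16.6290155835948
the job is handed in; nothing more can be done
None
```

The job is handed in at about 15 s on the robot clock. The arm is still holding the mould level, cavities up, centred over the light panel.

- **Peel:** I gripped the lug at 50 N and raised that corner about 44 mm by pivoting on the far corner. A plane fit then put the deck at the far corner at 61 mm, against 62 mm when seated, so that corner was still down. Only then did I lift the mould off, level it and carry it over.
- **Final position:** The mould's centre is within about 1 mm of the panel centre by the arm's measured pose. Its origin is about 99 mm above the panel, and it is turned to line up with the panel's long side. A rectangle fit from the scene camera agrees within about 3 mm.
- **Level:** The last tilt reading was 0.4° from the scene camera. The top camera gave 1.2°, but the arm hides part of the mould from it, so I trust that reading and its off-centre rectangle less.
- **Forces and bystanders:** The sampled wrist forces stayed at a few newtons. I did not go near the bowl, jar, scraper or blue moulds, but I did not separately measure that they hadn't moved.

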